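# Make up the sieve tower on the shaker

### The job

Make up the sieve tower on the little shaker for grading rosin: the solid-bottomed pan goes into the shaker's round seat, on it the fine-mesh sieve, on that the coarse-mesh sieve, and the lid with the black knob on top, each nested fully home in the one below and standing upright. Leave the rosin jar, the small brown bottle and the matchbox standing where they are.

Things in the scene. Friction and masses are not known exactly. Their poses are not given: they have to be found in the camera images.
- seat (a point): Round aluminium seat, a shallow cup 62 mm outside, 57 mm inside, 8 mm deep, on the shaker: a low grey box (130 x 130 mm, 45 mm high, black control panel on one side) fixed on the worktop. Point: centre of the seat's open rim, 68 mm above the worktop; z up. The pan's 7 mm skirt goes into it until the pan's wall rests on the rim; the pan's point is then 18 mm above this one.
- pan_mid (a point): The pan: upright steel cup with a solid bottom, 62 mm outside, 57 mm inside, 50 mm high, 0.16 kg. Skirt (the same on all four parts): 7 mm high, tapering from 54 to 48 mm across at the bottom; it enters the rim below with 1.6 mm play all round until the wall rests on that rim. Grip across the wall, above the skirt. Point: its centre, 25 mm above its underside; z its axis.
- fine_mid (a point): The fine sieve: upright steel ring, 62 mm outside, 58 mm high, with a close gauze (3 mm pitch) 30 mm below its rim that looks almost solid; same rim and skirt as the pan; 0.14 kg. Point: its centre, 29 mm above its underside; z its axis. Nested, it is 47 mm above the pan's point.
- coarse_mid (a point): The coarse sieve: upright steel ring, 62 mm outside, 74 mm high (the tallest), with an open mesh of thick wires (9.5 mm pitch) 34 mm below its rim that one can look through; same rim and skirt as the pan; 0.17 kg. Point: its centre, 37 mm above its underside; z its axis. Nested, it is 59 mm above the fine sieve's point.
- lid_knob (a point): The lid: steel disc 62 mm across, 4 mm thick, the same skirt below, an upright black knob 22 mm across, 30 mm tall on top; 41 mm in all, 0.09 kg. Point: on the knob's axis, 8 mm below its top, 22 mm above the disc, 33 mm above the underside; grip here from above, fingertips clear of the disc. z its axis. Nested, it is 63 mm above the coarse sieve's point.
- jar_mid (a point): Bystander: the jar of amber rosin with a pale screw cap that stands behind the shaker, 62 mm across, 88 mm high; the point is its centre, 44 mm up. Not to be moved.
- bottle_mid (a point): Bystander: the small brown bottle with a black cap, 36 mm across, 78 mm high; the point is its centre, 39 mm up. Not to be moved.
- matchbox_mid (a point): Bystander: a matchbox lying flat, 36 x 53 x 15 mm; the point is its centre. Not to be moved.

How it is judged:
By the outcome, as a careful person would: the job done as asked, in the order asked, and still so for the second after the job is handed in, with the robot touching nothing.
It also fails if it takes over 96 s, if anything falls off the work surface, if the arm or the gripper's body presses on something with over 40 N, if the wrist force passes 120 N, or if a joint passes its speed limit or range.

### The arm

A 6-joint arm with a two-finger parallel gripper is mounted at the origin on a cart in front of the work surface, level with it; the furniture and walls round the work are solid. World frame = base frame: x ahead of the robot, y to its left, z up, the work surface at z = 0. Lengths are in m, angles in rad, forces in N, time in s.
With the tool pointing down it reaches from about 0.325 to 0.775 m from the base axis. Payload 5.5 kg.
Tool frame: the origin (TCP) lies between the finger pads; the fingertips stand 8 mm ahead of it and the grasp point (between the pads) lies 11 mm behind it (tcp_to_tips is the distance from the TCP to the fingertips, in m); z points along the fingers, y is the line along which they close (so a half turn about z gives the same grasp; the last joint's range is limited). The gripper opens to 88 mm and grips with 3 to 60 N. Pads are 20 mm wide; open, the fingers measure 115 mm over their backs; the gripper's body (75 mm by 178 mm) begins 61 mm behind the grasp point.
Start: joints at [1.239, 0.091, 1.231, -0, 1.82, -0.057], TCP at [0.163, 0.578, 0.231] pointing down, gripper open.
Joint ranges: [-2.87, 2.87], [-0.86, 2.18], [0.17, 2.46], [-1.51, 4.65], [0.06, 2.69], [-2.65, 2.65]. Speed limits (rad/s): [2.57, 2.57, 3.01, 3.14, 3.14, 3.14].

### API

Orientations are given as a unit quaternion [w, x, y, z].
In Python, from bench import * gives the robot as it stands. Calls block until the motion is done:
- move_to(position, orientation): joint-space move of the TCP to a pose.
- move_l(position, speed=0.15, orientation=None): straight line of the TCP; orientation=None keeps the orientation; speed is the mean speed in m/s.
- movej(angles): joint-space move.
- gripper_open() and close(): open the fingers fully, or close them until they stop; the grip force is fixed at half the most.
- hold(seconds).
- inverse_kinematics(position, orientation): joint angles nearest the present ones, or None.
- state(): the state.
- get_image(name): name is "scene" or "side" or "wrist"; returns a dict with "frame" (420x560x3 uint8, blue, green, red), "depth" (420x560 float32, m along the optical axis (not along the pixel's ray), 0 where there is no reading), "camera_matrix" (3x3 intrinsics, pixels), "view" (4x4, takes a point from world to camera coordinates). Camera axes: x right, y up, looking along -z (the intrinsics and any distortion apply to the point x, -y, -z); pixel columns grow to the right and rows downward; lengths in m; the calibration is good to about 2 mm. A picture is of the moment at which its call begins.
A pose or a line that the arm cannot do raises IKError and nothing moves.
- job_done(): hands the job in; it is judged then, once.
The state is a dict: "time": time; "joint_pos": joint angles; "dq": joint speeds; "joint_torque": joint torques, N m; "ee_pos": TCP position; "ee_rot": TCP orientation; "ft_force": force on the tool from outside, world axes, zero at the start; "moment": the same for the moment, N m; "finger_gap": finger opening in m; "finger_force": force on a finger pad.
Only numpy, scipy, OpenCV 4.12 (cv2) and the standard library are available. Lean on these libraries where they do the work, as an engineer would, in place of code of your own. Each camera call takes 0.05 s, during which the arm holds its last target. There are 200 camera calls.

## Working session

There is one attempt and no reset: what is moved stays moved. The work goes in short steps, each a Python script; the robot and the scene stay as the last script left them, time stands still between calls to the robot, and variables do not carry over. Pictures are saved under pics/ and viewed, at most 14 in all, crops included, and the job is handed in when it is done.

```bash
ls; mkdir -p pics
python3 - <<'E'
from bench import *
import cv2,numpy as np
for n in ("scene","side","wrist"):
    r=get_image(n); np.savez(f"pics/{n}0.npz",**r); cv2.imwrite(f"pics/{n}0.png",r["frame"])
    v=r["view"]; print(n,-v[:3,:3].T@v[:3,3],-v[2,:3],r["camera_matrix"][0],(r["depth"]>0).mean())
s=state();print(s["time"],s["ee_pos"],s["ee_rot"],s["ft_force"],s["finger_gap"])
print(tcp_to_tips if 'tcp_to_tips' in globals() else '')
a=cv2.imread("pics/scene0.png");b=cv2.imread("pics/side0.png")
E
```

```text
pics
scene [ 0.04746418 -0.43278765  0.68140641] [ 0.58025915  0.40145946 -0.70861105] [393.42923214   0.         270.3570902 ] 0.9960501700680272
side [ 0.69760806 -0.84047727  0.74585064] [-0.13350802  0.73054374 -0.66968757] [438.29930112   0.         279.0192553 ] 0.995829081632653
wrist [0.0989293  0.59582593 0.38390555] [ 0.23610369 -0.07006858 -0.96919835] [360.3252269    0.         285.44827489] 0.9961011904761905
0.15 [0.1627484  0.57726934 0.22976911] [-1.33110089e-04  1.36976179e-01  9.90574044e-01 -7.56045371e-04] [-0.82845135  0.08699195 -0.23265442] 0.08774072998682154
0.008
```

View pics/scene0.png

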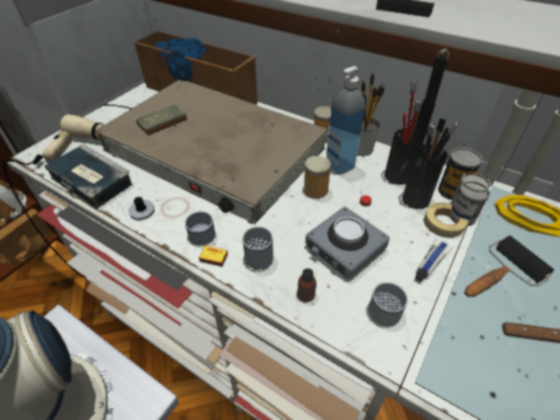

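View pics/side0.png

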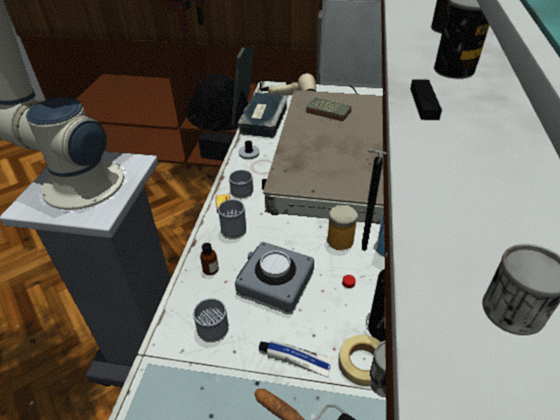

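The scene view shows the lid at about (142,207), cups at (200,228), (258,247) and (387,304), the seat at (348,232), the bottle at (307,285), the jar at (317,177) and the matchbox at (213,256). I'll enlarge these to tell the cups apart, and compute positions from the depth images.

```bash
cat > h.py <<'E'
import numpy as np,cv2
def cloud(r):
    d=r["depth"];K=r["camera_matrix"];v=r["view"]
    u,w=np.meshgrid(np.arange(d.shape[1]),np.arange(d.shape[0]))
    P=np.stack([(u-K[0,2])/K[0,0]*d,-(w-K[1,2])/K[1,1]*d,-d],-1)
    return (P-v[:3,3])@v[:3,:3]
def proj(r,p):
    c=r["view"][:3,:3]@p+r["view"][:3,3];K=r["camera_matrix"]
    return K[0,0]*c[0]/-c[2]+K[0,2],K[1,1]*-c[1]/-c[2]+K[1,2]
E
python3 - <<'E'
from h import *
R={n:dict(np.load(f"pics/{n}0.npz")) for n in("scene","side")}
C={n:cloud(R[n]) for n in R}
pts={"lid":((142,207),(249,150)),"A":((200,228),(241,184)),"B":((258,247),(232,219)),"C":((387,304),(211,320)),"seat":((348,232),(275,265)),"bottle":((307,285),(209,260)),"jar":((317,177),(342,226)),"match":((213,256),(223,201))}
t=[]
for n,i in(("scene",0),("side",1)):
    row=[]
    for k,p in pts.items():
        u,v=p[i]; print(n,k,C[n][v,u].round(4))
        if k in"ABC" or k in("seat","lid"):
            row.append(cv2.resize(R[n]["frame"][v-30:v+30,u-26:u+26],(156,180),interpolation=cv2.INTER_CUBIC))
    t.append(np.hstack(row))
cv2.imwrite("pics/crops.png",np.vstack(t))
# ortho heightmaps
for n in C:
    P=C[n].reshape(-1,3); m=(P[:,2]>-.02)&(P[:,2]<.15); P=P[m]
    print(n,"table z",np.median(P[(abs(P[:,2])<.015),2]))
E
```

```text
scene lid [0.4204 0.1964 0.0225]
scene A [0.4498 0.0427 0.0122]
scene B [ 0.4543 -0.1172  0.0455]
scene C [ 0.4823 -0.3891  0.0296]
scene seat [ 0.5768 -0.2602  0.0621]
scene bottle [ 0.4234 -0.2507  0.0543]
scene jar [ 0.6875 -0.1262  0.0693]
scene match [ 0.4008 -0.0367  0.0175]
side lid [0.4226 0.1959 0.0202]
side A [0.4462 0.0036 0.0482]
side B [ 0.4624 -0.1474  0.0684]
side C [ 0.4778 -0.3873  0.0273]
side seat [ 0.5809 -0.2599  0.0604]
side bottle [ 0.4391 -0.2594  0.0504]
side jar [ 0.7089 -0.1429  0.0783]
side match [ 0.4037 -0.0282  0.0126]
scene table z 0.0027363371170826224
side table z 1.7816049536498933e-05
```

View pics/crops.png

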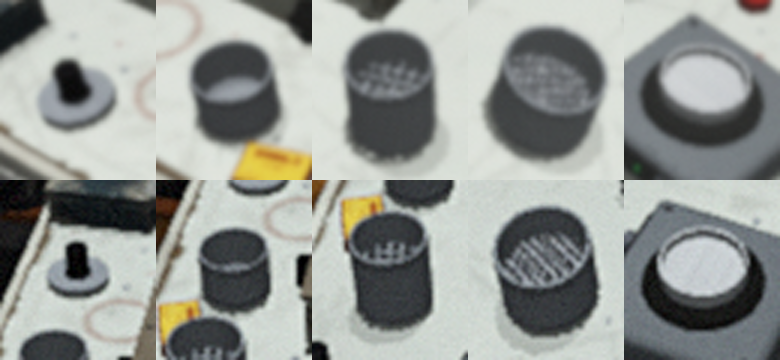

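The crops show that A (200,228) has a solid bottom, so it is the pan. B (258,247) is the tallest with an open mesh, so it is the coarse sieve. C (387,304) has a close gauze, so it is the fine sieve. I'll get rough centres and heights from both cameras.

```bash
cat >> h.py <<'E'
from scipy.optimize import least_squares
def top(P,xy,rad,h0,lo=.004,hi=.004):
    P=P.reshape(-1,3);d=np.hypot(*(P[:,:2]-xy).T)
    return P[(d<rad)&(P[:,2]>h0-lo)&(P[:,2]<h0+hi)]
def circ(Q,r,xy):
    f=lambda p:np.hypot(*(Q[:,:2]-p[:2]).T)-r
    s=least_squares(f,xy,loss="soft_l1",f_scale=.001);return s.x,np.sqrt(np.median(s.fun**2))
E
python3 - <<'E'
from h import *
R={n:dict(np.load(f"pics/{n}0.npz")) for n in("scene","side")}
g={"pan":(.465,.035),"coarse":(.48,-.125),"fine":(.5,-.4),"seat":(.577,-.26),"lid":(.42,.196),"jar":(.70,-.13),"bottle":(.44,-.255)}
for n in R:
    P=cloud(R[n])
    for k,c in g.items():
        c=np.array(c)
        Z=P.reshape(-1,3);d=np.hypot(*(Z[:,:2]-c).T);z=Z[d<.05][:,2]
        h=np.percentile(z,98)
        r=.0295 if k!="lid" else .011
        for _ in range(3):
            Q=top(P,c,.045 if k!="lid" else .03,h,.006,.004); c,e=circ(Q,r,c)
        print(n,k,h.round(4),c.round(4),e.round(4),len(Q))
E
```

```text
scene pan 0.0613 [0.488  0.0282] 0.0053 104
scene coarse 0.0762 [ 0.4545 -0.1168] 0.0007 197
scene fine 0.06 [ 0.4801 -0.3892] 0.0007 243
scene seat 0.0705 [ 0.5821 -0.2582] 0.0008 176
scene lid 0.0424 [0.4227 0.2069] 0.0019 64
scene jar 0.0914 [ 0.7109 -0.1135] 0.0072 354
scene bottle 0.0801 [ 0.4406 -0.2729] 0.0042 98
side pan 0.0544 [0.4389 0.0303] 0.0007 39
side coarse 0.0731 [ 0.4537 -0.1174] 0.0009 154
side fine 0.0576 [ 0.4797 -0.3898] 0.0007 231
side seat 0.068 [ 0.5813 -0.2586] 0.0008 185
side lid 0.0405 [0.4198 0.2062] 0.0024 38
side jar 0.0889 [ 0.7096 -0.1133] 0.0076 426
side bottle 0.0776 [ 0.4418 -0.2747] 0.0043 70
```

Run:
```python
from h import *
R={n:dict(np.load(f"pics/{n}0.npz")) for n in("scene","side")}
for n in R:
    P=cloud(R[n])
    for k,c,r,h in(("pan",(.439,.030),.0295,.050),("lid",(.42,.2),.011,.040),("coarse",(.454,-.117),.0295,.074)):
        for _ in range(3):
            Q=top(P,c,.038 if k!="lid" else .022,h,.004,.004); c,e=circ(Q,r,c)
        print(n,k,c.round(4),e,len(Q))
Z=cloud(R["scene"]).reshape(-1,3)
for k,c in {"pan":(.439,.030),"lid":(.42,.20),"coarse":(.454,-.117),"fine":(.48,-.389)}.items():
    d=Z[:,:2]-c;r=np.hypot(*d.T);a=np.degrees(np.arctan2(d[:,1],d[:,0]))%360
    print(k,[ (t,int(1e3*np.percentile(z,90))) for t in range(0,360,20) if len(z:=Z[(r>.037)&(r<.068)&(abs((a-t+180)%360-180)<10)][:,2])])
```

```text
scene pan [0.4406 0.0311] 0.0006731115001117263 162
scene lid [0.4225 0.2066] 0.0017657662596937927 58
scene coarse [ 0.4545 -0.1168] 0.0007476256818515762 198
side pan [0.4388 0.0308] 0.000853391694608744 85
side lid [0.4225 0.2001] 0.002677917543393119 32
side coarse [ 0.4536 -0.1173] 0.0009468201761675754 108
pan [(0, 54), (20, 3), (80, 3), (100, 3), (120, 3), (140, 2), (160, 1), (180, 1), (200, 1), (220, 17), (240, 18), (260, 17), (280, 3), (300, 3), (320, 3), (340, 59)]
lid [(0, 3), (20, 3), (40, 3), (60, 4), (80, 3), (100, 4), (120, 3), (140, 1), (160, 1), (180, 1), (200, 1), (220, 2), (240, 3), (260, 3), (280, 3), (300, 3), (320, 4), (340, 3)]
coarse [(0, 3), (60, 2), (80, 3), (100, 3), (120, 3), (140, 3), (160, 3), (180, 3), (200, 3), (220, 3), (240, 3), (260, 3), (280, 3), (300, 3), (320, 3), (340, 3)]
fine [(20, 1), (40, 3), (60, 3), (80, 3), (100, 3), (120, 3), (140, 3), (160, 3), (180, 3), (200, 3), (220, 3), (240, 3), (260, 3), (280, 3), (300, 3), (320, 3), (340, 3)]
```

```bash
cat >> h.py <<'E'
A=np.radians(25)
Q0=[0,np.cos(A/2),np.sin(A/2),0]
def look(get_image,name,c,h,r=.0295,rad=.038):
    i=get_image("wrist");np.savez(f"pics/{name}.npz",**i);cv2.imwrite(f"pics/{name}.png",i["frame"])
    P=cloud(i);Q=P
    d=np.hypot(*(P[...,:2]-c).transpose(2,0,1));hz=np.percentile(P[d<rad][:,2],97)
    for _ in range(4):
        Q=top(P,c,rad,hz,.004,.004);c,e=circ(Q,r,c)
    print(name,"h",hz.round(4),"c",c.round(4),"e",e.round(4),len(Q));return c,hz
E
python3 - <<'E'
from bench import *
from h import *
def st():
    s=state();print(round(s["time"],2),np.round(s["ee_pos"],4),np.round(s["joint_pos"],2))
move_to([.5817,-.2584,.20],Q0);st();look(get_image,"wseat",(.5817,-.2584),.068)
move_to([.4397,.031,.18],Q0);st();look(get_image,"wpan",(.4397,.031),.05)
a=cv2.imread("pics/wseat.png");b=cv2.imread("pics/wpan.png")
cv2.imwrite("pics/w1.png",cv2.resize(np.hstack([a,b]),None,fx=.7,fy=.7))
E
```

```text
3.42 [ 0.582  -0.2576  0.2001] [-0.47  0.19  1.18  0.    1.77  0.66]
wseat h 0.3084 c [ 0.5794 -0.2595] e 0.0025 5484
4.69 [0.4403 0.0305 0.1803] [-0.01 -0.35  1.72 -0.    1.77  1.13]
wpan h 0.2886 c [0.4371 0.0298] e 0.0025 5499
```

View pics/w1.png

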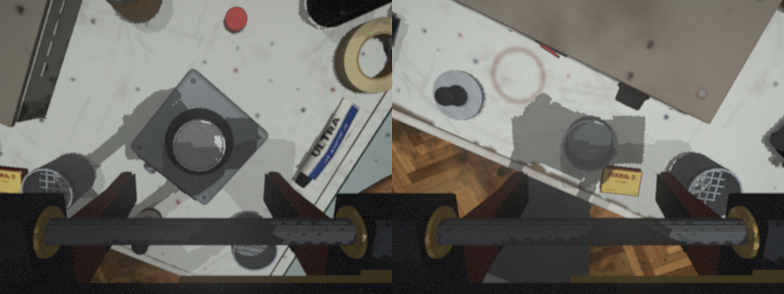

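The wrist view shows the seat at about (285,204) and the pan at about (283,202), both clear of the fingers. The height estimate picked up the gripper, so I'll refit using only points below it.

```bash
sed -i 's/hz=np.percentile(P\[d<rad\]\[:,2\],97)/m=(d<rad)\&(P[...,2]<h+.02);hz=np.percentile(P[m][:,2],97)/' h.py
python3 - <<'E'
from h import *
for n,c,h in(("wseat",(.5817,-.2584),.068),("wpan",(.4397,.031),.05)):
    r=dict(np.load(f"pics/{n}.npz"));look(lambda _:r,n,c,h)
    P=cloud(r);d=np.hypot(*(P[...,:2]-c).transpose(2,0,1));z=P[(d<.04)&(P[...,2]<h+.02)][:,2]
    print(np.histogram(z,np.arange(-.01,.1,.005))[0])
    print(proj(r,np.array([*c,h])))
E
```

```text
wseat h 0.0686 c [ 0.5816 -0.2569] e 0.0007 780
[   0    0    0    0    0    0    0    0    0    0    0   30 2084 1138
 2551  764    3    0    0    0    0]
(np.float64(285.65839697493766), np.float64(209.38154043220345))
wpan h 0.0507 c [0.4395 0.0329] e 0.0007 795
[   0  429  862  801 1998  152  163  161  173  175  187  475  416    0
    0    0    0    0    0    0    0]
(np.float64(283.9705267186607), np.float64(209.4885487950964))
```

```bash
cat >> h.py <<'E'
def inhand(get_image,name,tcp,h):
    c,_=look(get_image,name,np.array(tcp[:2]),h);o=c-np.array(tcp[:2])
    ax=np.array([np.cos(A),np.sin(A)]);ay=np.array([np.sin(A),-np.cos(A)])
    print("offset xy",o.round(4),"tool x,y",(o@ax).round(4),(o@ay).round(4))
def st(state):
    s=state();print(round(s["time"],2),np.round(s["ee_pos"],4),"F",np.round(s["ft_force"],1),"gap",round(s["finger_gap"],4));return s
E
python3 - <<'E'
from bench import *
from h import *
move_l([.4396,.0318,.020],.15);st(state)
close();st(state)
move_l([.4396,.0318,.18],.2);s=st(state)
inhand(get_image,"hpan",s["ee_pos"],s["ee_pos"][2]+.030)
move_to([.5816,-.2577,.16],Q0);s=st(state)
inhand(get_image,"hpan2",s["ee_pos"],s["ee_pos"][2]+.030)
E
```

```text
5.96 [0.4403 0.0318 0.021 ] F [ 0.6  0.4 -0.6] gap 0.0879
6.47 [0.4398 0.032  0.0204] F [-0.   0.6  2.5] gap 0.0628
7.42 [0.439  0.0318 0.1783] F [ 0.4  0.3 -2. ] gap 0.0625
hpan h 0.2206 c [0.449  0.0347] e 0.0038 660
offset xy [0.01   0.0029] tool x,y 0.0103 0.0016
8.7 [ 0.5817 -0.2565  0.1604] F [-0.4 -0.1 -1.5] gap 0.0623
hpan2 h 0.2028 c [ 0.5904 -0.2514] e 0.0038 678
offset xy [0.0087 0.0051] tool x,y 0.01 -0.001
```

View pics/hpan2.png

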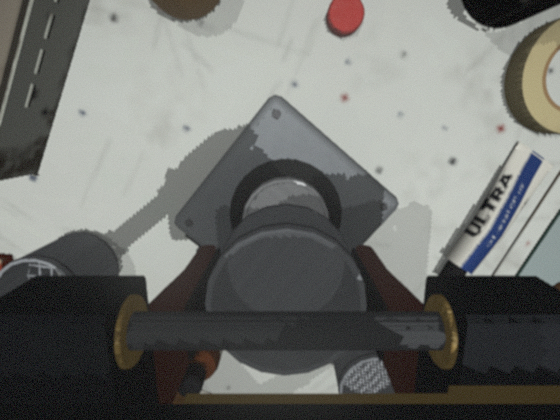

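The pan is held and its rim is visible, with the top edge at about (286,222) and centred between the fingers. The seat is behind it at (290,190). I'll refit the held rim using a fixed height window.

```bash
cat >> h.py <<'E'
def inhand(get_image,name,tcp,dh):
    if get_image: i=get_image("wrist");np.savez(f"pics/{name}.npz",**i);cv2.imwrite(f"pics/{name}.png",i["frame"])
    else: i=dict(np.load(f"pics/{name}.npz"))
    tcp=np.array(tcp);P=cloud(i).reshape(-1,3)
    ax=np.array([np.cos(A),np.sin(A)]);ay=np.array([np.sin(A),-np.cos(A)])
    c=tcp[:2];h=tcp[2]+dh
    for _ in range(4):
        Q=P[(abs(P[:,2]-h)<.004)];r=np.hypot(*(Q[:,:2]-c).T);Q=Q[(r<.036)&(r>.022)]
        c,e=circ(Q,.0295,c)
    o=c-tcp[:2];print(name,len(Q),e.round(4),"c",c.round(4),"offset tool x,y",(o@ax).round(4),(o@ay).round(4),"rimz-h",(np.percentile(Q[:,2],80)-h).round(4))
E
python3 - <<'E'
from h import *
inhand(None,"hpan",[.439,.0318,.1783],.030)
inhand(None,"hpan2",[.5817,-.2565,.1604],.030)
E
```

```text
hpan 3660 0.0007 c [0.4397 0.0319] offset tool x,y 0.0007 0.0002 rimz-h 0.0002
hpan2 3657 0.0007 c [ 0.5824 -0.2564] offset tool x,y 0.0006 0.0002 rimz-h 0.0001
```

```bash
cat >> h.py <<'E'
def goto(move_l,state,tgt,sp=.1,n=2):
    """move_l with correction of the steady offset in xy"""
    cmd=np.array(tgt,float)
    for k in range(n):
        move_l(list(cmd),sp); e=np.array(tgt)-np.array(state()["ee_pos"])
        print("err mm",(e*1e3).round(2)); 
        if np.abs(e).max()<.0004: break
        cmd=cmd+e
    return cmd
E
python3 - <<'E'
from bench import *
from h import *
for _ in range(3): hold(.1); st(state)
cmd=goto(move_l,state,[.581,-.2572,.096],.1)
for _ in range(2): hold(.1); st(state)
E
```

```text
8.85 [ 0.5819 -0.2563  0.161 ] F [ 0.2  1.  -2.5] gap 0.0622
8.95 [ 0.5818 -0.2566  0.1608] F [ 0.2  0.2 -1.1] gap 0.0627
9.05 [ 0.5817 -0.257   0.1605] F [ 0.7 -0.2 -1.4] gap 0.0626
err mm [-0.3   0.17 -0.67]
err mm [-0.01 -0.   -0.16]
10.19 [ 0.5809 -0.2571  0.0958] F [-0.1  0.  -1.5] gap 0.0622
10.29 [ 0.5808 -0.2571  0.0956] F [ 0.5 -0.3 -1.5] gap 0.0623
```

```bash
cat >> h.py <<'E'
def lower(move_l,state,xy,z0,z1,fmax=12,step=.002):
    z=z0
    f0=state()["ft_force"][2]
    while z>z1:
        z=max(z-step,z1);move_l([*xy,z],.04);s=state();f=s["ft_force"]
        if f[2]-f0>2: print("z",round(z,4),"ee",np.round(s["ee_pos"],4),"F",np.round(f,1))
        if f[2]-f0>fmax: print("STOP");break
    return z
E
python3 - <<'E'
from bench import *
from h import *
lower(move_l,state,(.5811,-.2573),.094,.079);st(state)
E
```

```text
z 0.08 ee [ 0.5813 -0.2574  0.0814] F [-3.4  0.8  6. ]
z 0.079 ee [ 0.5813 -0.2574  0.0814] F [-3.8  1.5  9.6]
12.29 [ 0.5813 -0.2574  0.0814] F [-3.8  1.5  9.6] gap 0.0627
```

Run:
```python
from bench import *
from h import *
gripper_open();st(state)
move_l([.5811,-.2573,.225],.2);s=st(state)
look(get_image,"span",np.array([.5815,-.257]),.111)
move_to([.4799,-.3890,.19],Q0);st(state)
c,h=look(get_image,"wfine",np.array([.48,-.389]),.058)
if np.hypot(*(c-[.48,-.389]))<.004:
    move_l([*c,.06],.2);move_l([*c,.024],.1);close();st(state)
    move_l([*c,.19],.2);s=st(state)
    inhand(get_image,"hfine",s["ee_pos"],.034)
```

```text
12.89 [ 0.5811 -0.2573  0.0788] F [ 0.3  0.1 -0.5] gap 0.0876
13.78 [ 0.5808 -0.2571  0.2233] F [ 0.7 -1.4 -0.8] gap 0.0877
span h 0.1116 c [ 0.5815 -0.2577] e 0.0007 906
14.54 [ 0.4804 -0.3883  0.1898] F [ 0.2 -0.6  0.1] gap 0.0879
wfine h 0.0587 c [ 0.4796 -0.3882] e 0.0007 782
16.42 [ 0.4798 -0.3884  0.0246] F [-0.2 -0.1  2. ] gap 0.0626
17.4 [ 0.4792 -0.3878  0.188 ] F [ 0.7 -0.  -2.8] gap 0.0624
hfine 3890 0.0007 c [ 0.4798 -0.3878] offset tool x,y 0.0005 0.0003 rimz-h 0.0
```

View pics/span.png

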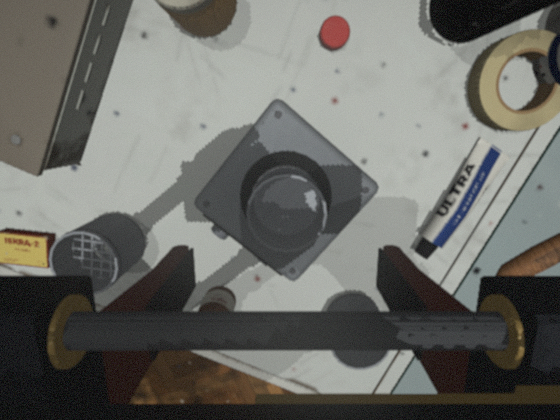

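View pics/hfine.png

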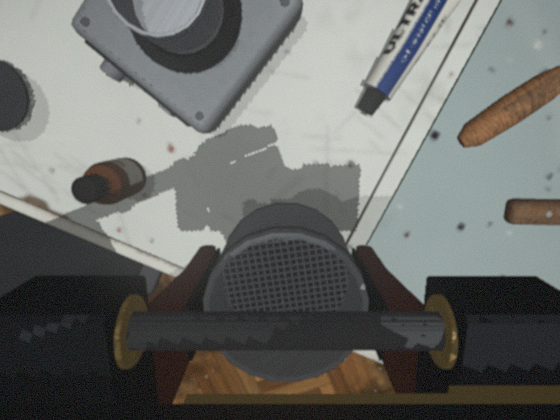

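Both pictures are as expected. The pan sits level in the seat with its rim centre near (287,208), and the held part has a close gauze, so it is the fine sieve.

Run:
```python
from bench import *
from h import *
xy=np.array([.5811,-.2575])
move_to([*xy,.19],Q0)
cmd=goto(move_l,state,[*xy,.145],.12)
z=lower(move_l,state,cmd[:2],.143,.126);s=st(state)
if abs(s["ee_pos"][2]-.128)<.0015:
    gripper_open();move_l([*xy,.27],.2);st(state)
    look(get_image,"sfine",xy,.158)
    move_to([.4541,-.117,.205],Q0);st(state)
    g=np.array([.4541,-.117]);c,h=look(get_image,"wcoarse",g,.074)
    if np.hypot(*(c-g))<.004:
        move_l([*c,.08],.2);move_l([*c,.032],.1);close();st(state)
        move_l([*c,.24],.2);s=st(state)
        inhand(get_image,"hcoarse",s["ee_pos"],.042)
```

```text
err mm [0.51 0.74 0.04]
err mm [-0.95 -0.53 -1.3 ]
z 0.127 ee [ 0.5808 -0.2573  0.1285] F [-2.1  1.5  5.1]
z 0.126 ee [ 0.5809 -0.2573  0.1285] F [-3.4  1.5  9.7]
STOP
21.18 [ 0.5809 -0.2573  0.1285] F [-3.4  1.5  9.7] gap 0.0622
22.65 [ 0.5809 -0.2574  0.2685] F [ 1.2 -0.6 -0.4] gap 0.0877
sfine h 0.1627 c [ 0.5809 -0.2577] e 0.0007 953
23.52 [ 0.4545 -0.1174  0.2051] F [-0.2 -0.1 -0.1] gap 0.0875
wcoarse h 0.0746 c [ 0.4538 -0.1151] e 0.0007 791
25.49 [ 0.4541 -0.1152  0.0325] F [-0.2  0.3  2.7] gap 0.0626
26.68 [ 0.4534 -0.115   0.2384] F [ 0.3 -0.1 -1.5] gap 0.0627
hcoarse 4449 0.0006 c [ 0.454 -0.115] offset tool x,y 0.0006 0.0003 rimz-h 0.0001
```

Run:
```python
from bench import *
from h import *
xy=np.array([.5807,-.2575])
move_to([*xy,.25],Q0)
cmd=goto(move_l,state,[*xy,.204],.12)
z=lower(move_l,state,cmd[:2],.202,.184);s=st(state)
if abs(s["ee_pos"][2]-.1875)<.0015:
    gripper_open();move_l([*xy,.335],.2);st(state)
    look(get_image,"scoarse",xy,.221)
    move_to([.4215,.198,.17],Q0);st(state)
    i=get_image("wrist");np.savez("pics/wlid.npz",**i)
    P=cloud(i);g=np.array([.4215,.198]);d=np.hypot(*(P[...,:2]-g).transpose(2,0,1))
    T=P[(d<.025)&(P[...,2]>.036)&(P[...,2]<.05)];D=P[(d<.045)&(P[...,2]>.007)&(P[...,2]<.016)]
    for n,Q in(("knob",T),("disc",D)):
        (cx,cy),r=cv2.minEnclosingCircle(Q[:,:2].astype(np.float32));print(n,len(Q),Q.mean(0).round(4),Q[:,2].max(),cx,cy,r)
    for n,b in(("knob",T),):
        pass
    f=i["frame"].copy();u,v=map(int,proj(i,np.array([*g,.02])))
    cv2.imwrite("pics/wlid.png",cv2.resize(f[v-70:v+70,u-90:u+90],None,fx=4,fy=4,interpolation=cv2.INTER_CUBIC));print(u,v)
```

```text
err mm [ 0.18 -0.65 -0.86]
err mm [-0.45  0.81 -0.24]
z 0.186 ee [ 0.5806 -0.2573  0.1875] F [-1.1  1.6  4.3]
z 0.184 ee [ 0.5807 -0.2574  0.1874] F [-3.1  3.1 11.7]
STOP
30.55 [ 0.5807 -0.2574  0.1874] F [-3.1  3.1 11.7] gap 0.0622
32.05 [ 0.5807 -0.2575  0.3337] F [-0.8 -0.  -0.2] gap 0.0879
scoarse h 0.2296 c [ 0.5806 -0.2578] e 0.0007 973
33.95 [0.4222 0.1976 0.1706] F [-0.5  0.2 -0.4] gap 0.0878
knob 567 [0.4208 0.2072 0.0411] 0.04402167112232644 0.42032790184020996 0.20716345310211182 0.01096012070775032
disc 3003 [0.422  0.2077 0.0114] 0.015938209598106316 0.42015600204467773 0.2070845514535904 0.03104178048670292
284 204
```

View pics/wlid.png

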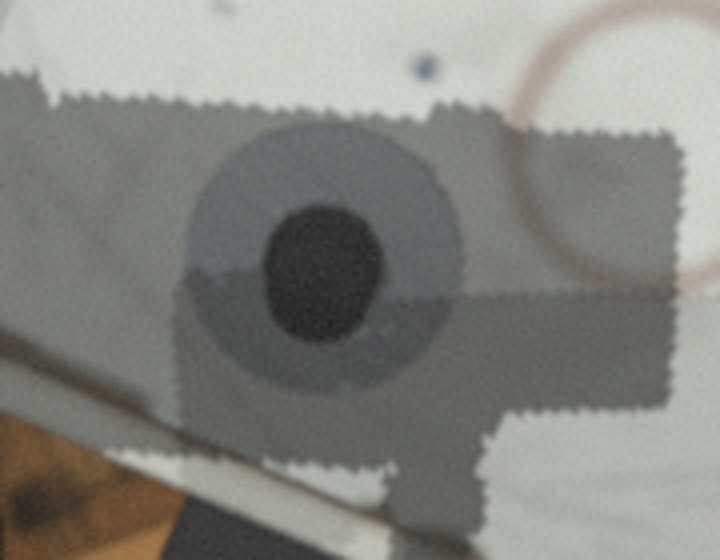

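View pics/scoarse.png

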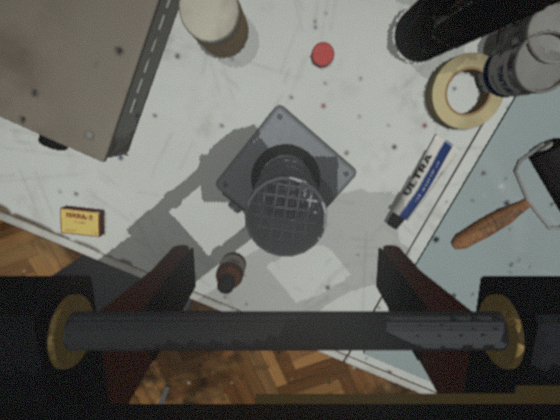

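The lid's knob and disc centres agree at (0.4202, 0.2071), and the knob is upright. In the tower picture the coarse sieve is nested, with its rim centre near (287,215), and the bottle, jar and matchbox haven't moved. Next I'll pick up the lid.

Run:
```python
from bench import *
from h import *
c=[.4202,.2071]
move_l([*c,.08],.15);cc=goto(move_l,state,[*c,.05],.1);move_l([cc[0],cc[1],.022],.08);st(state);close();st(state)
move_l([*c,.31],.2);st(state)
xy=np.array([.5805,-.2576])
move_to([*xy,.31],Q0)
i=get_image("wrist");cv2.imwrite("pics/hlid.png",i["frame"])
s=st(state);P=cloud(i).reshape(-1,3);t=np.array(s["ee_pos"])
Q=P[(abs(P[:,2]-(t[2]-.011))<.004)&(np.hypot(*(P[:,:2]-t[:2]).T)<.037)];print("disc",len(Q));(x,y),r=cv2.minEnclosingCircle(Q[:,:2].astype(np.float32));print(x,y,r,np.median(Q[:,2])-t[2])
```

```text
err mm [ 0.01  0.05 -0.15]
35.7 [0.4198 0.2069 0.0214] F [-0.1 -0.2  0.2] gap 0.0879
36.76 [0.4201 0.2071 0.0218] F [ 0.5 -0.3 -0.5] gap 0.0208
38.35 [0.42   0.207  0.3089] F [ 0.3 -0.5 -1.4] gap 0.0211
40.19 [ 0.5808 -0.2563  0.3105] F [ 0.6 -0.  -0.9] gap 0.021
disc 4994
0.5814492702484131 -0.2565581202507019 0.03102322481572628 -0.010611942129065577
```

View pics/hlid.png

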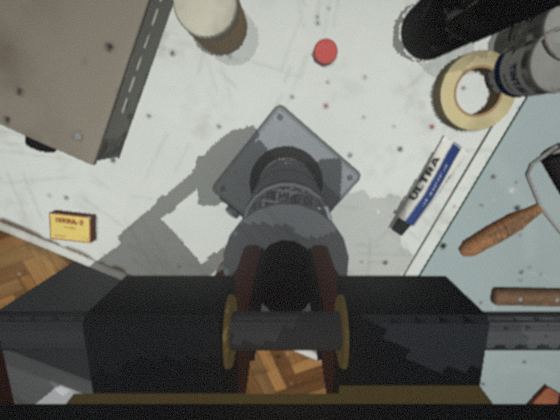

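The lid is held level and centred at about (286,260), so I'll lower it onto the tower.

Run:
```python
from bench import *
from h import *
xy=np.array([.5804,-.2576])
cmd=goto(move_l,state,[*xy,.262],.12)
z=lower(move_l,state,cmd[:2],.260,.241);s=st(state)
if abs(s["ee_pos"][2]-.2445)<.0015:
    gripper_open();move_l([*xy,.36],.15);st(state)
    move_to([.45,.05,.36],Q0);st(state)
for n in("scene","side"):
    r=get_image(n);np.savez(f"pics/{n}1.npz",**r);cv2.imwrite(f"pics/{n}1.png",r["frame"])
a,b=cv2.imread("pics/scene1.png"),cv2.imread("pics/side1.png")
f=lambda i,u,v:cv2.resize(i[v-75:v+75,u-100:u+100],(400,300),interpolation=cv2.INTER_CUBIC)
cv2.imwrite("pics/end.png",np.hstack([f(a,340,190),f(b,270,220)]))
```

```text
err mm [-0.08 -0.47 -0.57]
err mm [-0.18  0.59 -0.59]
z 0.242 ee [ 0.5803 -0.2575  0.2437] F [-1.4 -0.1  4.9]
z 0.241 ee [ 0.5804 -0.2575  0.2437] F [-1.6  0.8  7.8]
43.49 [ 0.5804 -0.2575  0.2437] F [-1.6  0.8  7.8] gap 0.0207
45.55 [ 0.5804 -0.2576  0.359 ] F [ 0.2 -0.2 -0.6] gap 0.0878
46.82 [0.4505 0.0494 0.3597] F [ 0.6 -0.1  0.4] gap 0.0879
```

View pics/end.png

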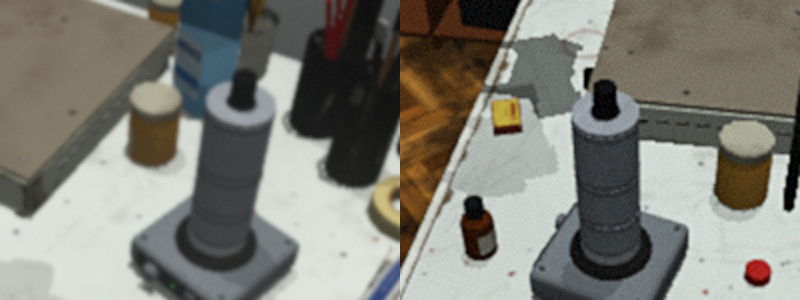

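The finished tower stands straight in both views, with thin even seams and the lid level. The final heights match full nesting, and the jar, bottle and matchbox are where they were. I'll hand it in.

```bash
python3 -c "
from bench import *
print(job_done())"
```

```text
the job is handed in; nothing more can be done
None
```

I built the sieve tower on the shaker in the order asked (pan, fine sieve, coarse sieve, lid), each part nested fully home and upright, with the jar, bottle and matchbox not moved, and handed it in at about 47 s of the 96 s allowed; no verdict came back.

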